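Feel the heater wells, then seat the vial

TASK

One of the heater block's three wells is clear; leftover stubs may be stuck down in the others. Before you touch the vial, use the feeler rod to feel gently down the wells until you touch the bare floor of a clear one, then put the rod back upright in its stand, and press the vial gently past the sprung clips until it is fully home in that clear well. Never press hard on the heater, and do not disturb the other things on the bench.

Things in the scene. Friction and masses are not known exactly. Their poses are not given: they have to be found in the camera images.
- heater: dry-block heater fixed to the bench: aluminium block 60 x 150 x 75 mm high, three wells 42 mm apart along its y axis, grey control housing 45 mm deep, 55 mm high on its -x side. Origin: centre of the aluminium block's underside, z up. Pressing down with more than 25 N on it, or on what stands in it, counts as damage. Two wells, unknown which, hold leftovers.
- well0 (a point): mouth centre of the -y well, on the heater's top face, 75 mm above the bench; z up. Each well: 25 mm bore, 2 mm chamfer, flat floor 45 mm below the mouth. A leftover is a loose aluminium stub 21 mm in diameter, 14 or 22 mm high, standing on the floor: a rod stops that much higher. It cannot be taken out; no pose of it is given.
- well1 (a point): mouth centre of the middle well (same size). In every well, 13 mm below the mouth, two sprung steel balls facing each other along the heater's x narrow the bore to 20 mm: the rod passes between them; the vial's foot stops on them, about 29 mm short of home, and must be pushed past and all the way down with roughly 4 to 9 N.
- well2 (a point): mouth centre of the +y well (same size as the others)
- rod: feeler rod, 125 mm long, upright in its stand: steel shaft 10 mm in diameter, black round handle 18 mm in diameter from 89 to 125 mm above the tip, and at the lower end a sprung nose, 8 mm in diameter, 30 mm long. Pressed against something the nose gives: it starts to slide in at 2 N, 0.8 N per mm, and is rigid after 10 mm (10 N). Origin at the tip with the nose out, z up. 62 g.
- rod_tip (a point): lower tip of the feeler rod's nose; it slides up to 10 mm towards the handle when pressed
- stand: grey plastic stand for the rod, fixed, 60 x 60 x 55 mm high; origin: centre of the underside, z up. One central hole of 17 mm bore, 45 mm deep, 3 mm chamfer.
- stand_floor (a point): centre of the floor of the stand's hole, 10 mm above the bench, where the rod's tip rests
- vial: the new glass vial, upright on the bench, 90 mm tall: glass body 22 mm in diameter with a 4 mm chamfered foot, black screw cap 24 mm in diameter from 68 to 90 mm above the foot. Origin at the centre of the foot, z up. About 60 g.
- vial_foot (a point): centre of the vial's foot (its origin)
- beaker: bystander: empty glass beaker, 66 mm across, 85 mm tall; origin under its centre
- bottle: bystander: white plastic bottle, 60 mm across, 140 mm tall; origin under its centre
- dish: bystander: watch glass, 100 mm across, 14 mm high; origin under its centre
- flask: bystander: stoppered glass flask, 68 mm across, 139 mm tall; origin under its centre
- jar: bystander: short amber jar with black lid, 46 mm across, 58 mm tall; origin under its centre
- tripod: bystander: steel tripod with gauze and ceramic disc, 130 x 130 mm, 200 mm tall; origin under its centre
- matchbox: bystander: small cardboard box 36 x 54 x 16 mm; origin under its centre
Not all that is in view belongs to the job. What is meant by the heater is not blue, and is the smaller of those in its own colour.

How it is judged:
By the outcome, as a careful person would: the job done as asked, in the order asked, and still so for the second after the job is handed in, with the robot touching nothing.
It also fails if it takes over 69 s, if anything falls off the work surface, if the arm or the gripper's body presses on something with over 40 N, if the wrist force passes 120 N, or if a joint passes its speed limit or range.

ROBOT

A 6-joint arm with a two-finger parallel gripper is mounted at the origin on the work surface. World frame = base frame: x ahead of the robot, y to its left, z up, the work surface at z = 0. Lengths are in m, angles in rad, forces in N, time in s.
With the tool pointing down it reaches from about 0.375 to 0.925 m from the base axis. Payload 5.7 kg.
Tool frame: the origin (TCP) lies midway between the tips of the shut fingers; the grasp point (between the pads) lies 19 mm behind it (ctrl.grip_point_offset is the distance from the TCP to the grasp point, in m); z points along the fingers, y is the line along which they close (so a half turn about z gives the same grasp; the last joint's range is limited). The gripper opens to 88 mm and grips with 3 to 60 N. Pads are 20 mm wide; open, the fingers measure 115 mm over their backs; the gripper's body (75 mm by 178 mm) begins 61 mm behind the grasp point.
Start: joints at [1.038, 0.359, 1.51, -0, 1.272, -0.115], TCP at [0.243, 0.548, 0.223] pointing down, gripper open.
Joint ranges: [-2.97, 2.97], [-1.01, 2.36], [0.21, 2.38], [-0.96, 4.11], [0.2, 2.71], [-2.98, 2.98]. Speed limits (rad/s): [2.39, 2.39, 3.14, 3.14, 3.14, 3.14].

INTERFACE

Orientations are given as a unit quaternion [w, x, y, z].
In Python, from plant import ctrl gives the robot as it stands.
- The arm moves only by the tool drive_tool, never from a script. Its argument "targets" is a list that holds one entry, the list of rows, each a list of 7 numbers: the turn, a rotation vector about the world's x, y, z in rad, then the shift along the world's x, y, z in cm, then the opening, from 0 (shut) to 1 (fully open). In form: [[[wx, wy, wz, dx, dy, dz, grip], ...]]. A call has exactly 5 rows; each row shifts and turns the commanded pose from where the row before left it; what a row does not reach is not made up. A row lasts 1/10 s, in which the tool goes at most 50 mm and 8.59 degrees, less where a joint would pass 70% of its speed; a pose out of reach is approached as far as the arm can. A call is refused whole if a number of a shift passes 5 or a number of a turn 0.15, either way. A call with a gripper value outside its range is refused whole. The fingers move at their own pace and stop on an object; "squeeze" is the grip in N (left out, the last holds). Time passes only in rows, so rows that do not move let the fingers close, or fill a call up. It gives the time, the measured TCP pose, the force, the opening and the grip force at its end, in the units of the state.
- ctrl.get_state(): the state, without advancing time (a new reading comes with each control period).
- ctrl.grab_frame(name): name is "side" or "top" or "wrist"; returns a dict with "pixels" (400x640x3 uint8, red, green, blue), "fx", "fy", "cx", "cy" (pixels), "D" ([k1, k2, p1, p2, k3] as OpenCV has them; the pictures are not rectified), "R" (3x3) and "t" (3): a world point X has camera coordinates R X + t. Camera axes: x right, y down, z forward; pixel columns grow to the right and rows downward; lengths in m; the calibration is good to about 2 mm. A picture is of the moment at which its call begins. There is no depth.
- ctrl.close_job(): hands the job in; it is judged then, once.
The state is a dict: "time": time; "qpos": joint angles; "joint_velocities": joint speeds; "joint_efforts": joint torques, N m; "position": TCP position; "orientation": TCP orientation; "force": force on the tool from outside, world axes, zero at the start; "ft_torque": the same for the moment, N m; "width": opening from 0.0 (shut) to 1.0 (fully open); "gripper_force": force on a finger pad.
Only numpy, scipy, OpenCV 4.12 (cv2) and the standard library are available. Lean on these libraries where they do the work, as an engineer would, in place of code of your own. Each camera call takes 0.05 s, during which the arm holds its last target. There are 200 camera calls.

## Working session

There is one attempt and no reset: what is moved stays moved. The work goes in short steps, Python scripts to look and compute and a tool call to move; the robot and the scene stay as the last step left them, time stands still between calls to the robot, and variables do not carry over. Pictures are saved under pics/ and viewed, at most 10 in all, crops included, and the job is handed in when it is done.

Besides the shell and the picture viewer there is one more tool, called after ">>>" as name(argument=value, ...), one argument or row to a line, values as JSON. drive_tool: Moves the arm, as the interface text tells. Its arguments: {"type":"object","properties":{"targets":{"type":"array"},"squeeze":{"type":"number"}},"required":["targets"]}

```bash
mkdir -p pics; ls; cat > h.py <<'E'
import numpy as np, cv2, pickle
from plant import ctrl
def grab(n,f):
    g=ctrl.grab_frame(n); cv2.imwrite(f'pics/{f}.png',g['pixels'][:,:,::-1]); pickle.dump(g,open(f'pics/{f}.pkl','wb')); return g
def load(f): return pickle.load(open(f'pics/{f}.pkl','rb'))
def K(g): return np.array([[g['fx'],0,g['cx']],[0,g['fy'],g['cy']],[0,0,1.]])
def ray(g,uv):
    p=cv2.undistortPoints(np.array([[uv]],float),K(g),np.array(g['D'],float))[0,0]
    R=np.array(g['R']);return -R.T@np.array(g['t']), R.T@np.array([p[0],p[1],1.])
def onz(g,uv,z):
    o,d=ray(g,uv); return o+d*(z-o[2])/d[2]
def proj(g,X):
    return cv2.projectPoints(np.array(X,float).reshape(-1,1,3),cv2.Rodrigues(np.array(g['R'],float))[0],np.array(g['t'],float),K(g),np.array(g['D'],float))[0][:,0]
def tri(g1,u1,g2,u2):
    o1,d1=ray(g1,u1);o2,d2=ray(g2,u2)
    s=np.linalg.lstsq(np.c_[d1,-d2],o2-o1,rcond=None)[0]
    a,b=o1+d1*s[0],o2+d2*s[1]; return (a+b)/2,np.linalg.norm(a-b)
E
python3 - <<'E'
from h import *
for n in('top','side','wrist'):
    g=grab(n,n+'0'); print(n,-np.array(g['R']).T@g['t'],np.array(g['R'])[2])
s=ctrl.get_state();print(s)
E
```

```text
pics
top [ 0.26205082 -0.03849003  1.55369273] [ 0.18728145  0.00117439 -0.98230559]
side [ 0.39086239 -1.2604216   1.25671499] [ 0.07639048  0.71493455 -0.69500581]
wrist [0.1828634  0.57531403 0.38504282] [ 0.22404942 -0.10161989 -0.96926532]
{'time': 0.15, 'qpos': array([ 1.03791022e+00,  3.59350584e-01,  1.51116583e+00,  6.45662395e-06,
        1.27249196e+00, -1.15143801e-01]), 'joint_velocities': array([-1.10524814e-03, -4.06866480e-04, -3.86627768e-03, -3.57533395e-04,
       -1.78838643e-04, -8.00958712e-05]), 'joint_efforts': array([-3.38585805e-04, -5.15757394e+01, -2.71009952e+01,  6.73110690e-02,
        3.05344106e-02, -1.12802968e-04]), 'position': array([0.24318104, 0.54793952, 0.22200298]), 'orientation': array([-2.28288915e-04,  2.07356597e-01,  9.78265169e-01, -6.70042216e-04]), 'force': array([0.20726027, 0.60139077, 0.11045846]), 'ft_torque': array([ 0.00805609, -0.02374722,  0.02990057]), 'gripper_force': 0.0, 'width': 0.9963606066950423}
```

View pics/top0.png

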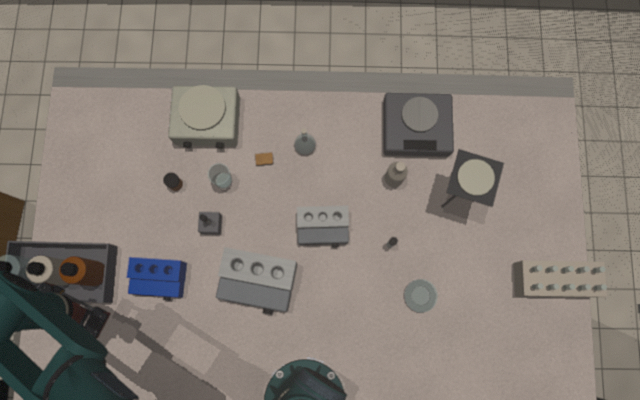

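View pics/side0.png

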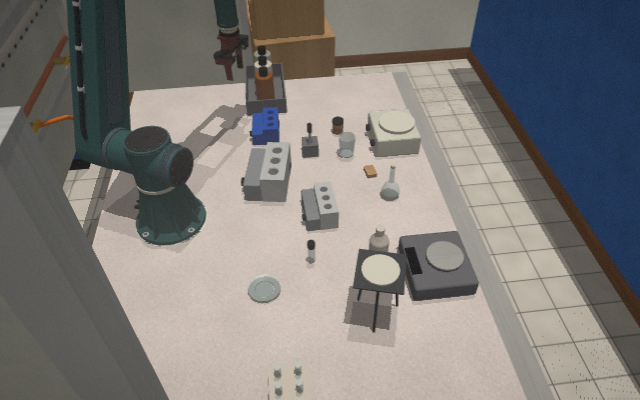

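The top view (x up, y left) shows the small silver heater at (323,225), the stand and rod at (209,220), and the vial at (391,243). The side view shows the heater at (320,205), the rod at (310,140) and the vial at (311,250). I'll measure from enlarged crops next.

```bash
python3 - <<'E'
import cv2,numpy as np
t=cv2.imread('pics/top0.png');s=cv2.imread('pics/side0.png')
r=lambda im,x,y,w,h,k:cv2.resize(im[y:y+h,x:x+w],None,fx=k,fy=k,interpolation=cv2.INTER_CUBIC)
a=np.hstack([r(t,290,200,66,50,6),r(t,190,200,66,50,6)])
b=np.hstack([r(s,290,175,66,60,6),r(s,295,115,33,60,6),r(s,295,230,33,60,6)])
c=r(t,370,225,66,40,6)
a=a[:,:792];b=b[:,:792]
cv2.imwrite('pics/c1.png',np.vstack([a,b[:300]][:2]))
E
```

```text
(no output)
```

View pics/c1.png

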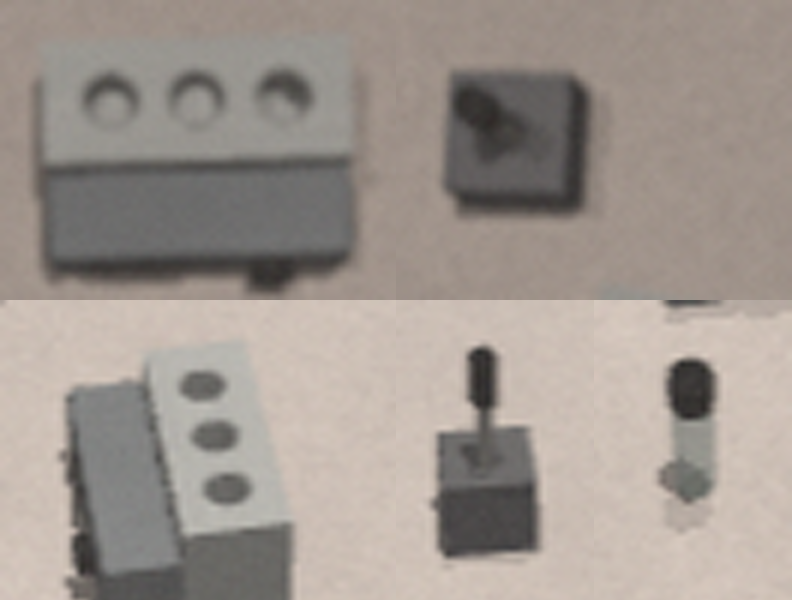

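```bash
python3 - <<'E'
from h import *
t=load('top0');s=load('side0')
f=lambda p,x0,y0,cx,cy:((p[0]-cx+.5)/6-.5+x0,(p[1]-cy+.5)/6-.5+y0)
for a,b,n in(((111,101),(203,386),'w2'),((197,99),(216,436),'w1'),((284,97),(228,489),'w0')):
    a=f(a,290,200,0,0);b=f(b,290,175,0,300)
    print(n,tri(t,a,s,b),onz(t,a,.075),onz(s,b,.075))
a=f((468,99),190,200,396,0);b=f((481,350),295,115,396,300)
print('rodtop',tri(t,a,s,b),onz(t,a,.135),onz(s,b,.135))
a=f((513,132),190,200,396,0);b=f((486,457),295,115,396,300)
print('stand',tri(t,a,s,b),onz(t,a,.055),onz(s,b,.055))
for p in((450,72),(575,72),(580,195),(447,190)):print(onz(t,f(p,190,200,396,0),.055))
# vial: dark cap blobs
for g,(x,y,w,h) in((t,(380,230,22,25)),(s,(300,234,22,22))):
    im=g['pixels'][y:y+h,x:x+w].astype(int).sum(2);m=im<200
    v,u=np.nonzero(m);print(u.min()+x,u.max()+x,v.min()+y,v.max()+y,u.mean()+x,v.mean()+y,m.sum())
    print('cap c',onz(g,(u.mean()+x,v.mean()+y),.079))
E
```

```text
w2 (array([0.52567061, 0.00057308, 0.07565845]), np.float64(0.003023259429550475)) [5.24254773e-01 4.95161348e-04 7.50000000e-02] [0.52726275 0.00164837 0.075     ]
w1 (array([ 0.52774618, -0.04105641,  0.07577124]), np.float64(0.0034565678910031717)) [ 0.52613125 -0.04115774  0.075     ] [ 0.52957081 -0.0398462   0.075     ]
w0 (array([ 0.52939962, -0.08321319,  0.07568084]), np.float64(0.0029660261002515606)) [ 0.52801786 -0.08331293  0.075     ] [ 0.53096865 -0.08218862  0.075     ]
rodtop (array([0.507762  , 0.29508193, 0.14131593]), np.float64(0.001378533986288471)) [0.50815932 0.29650365 0.135     ] [0.50911756 0.30410763 0.135     ]
stand (array([0.50688043, 0.29101643, 0.06108062]), np.float64(0.003539926492707268)) [0.50608049 0.29218663 0.055     ] [0.5092498  0.29941053 0.055     ]
[0.5353453  0.32515928 0.055     ]
[0.53667112 0.26340976 0.055     ]
[0.47560458 0.2574464  0.055     ]
[0.47663782 0.32281576 0.055     ]
389 396 238 244 392.5 241.175 40
cap c [ 0.45639099 -0.24427858  0.079     ]
308 313 240 249 310.5192307692308 244.34615384615384 52
cap c [ 0.45850499 -0.24280772  0.079     ]
```

>>> drive_tool(
  targets=[
    [[0, 0, 0, 2.6, -2.5, 0.3, 1], [0, 0, 0, 2.6, -2.5, 0.3, 1], [0, 0, 0, 2.6, -2.5, 0.3, 1], [0, 0, 0, 2.6, -2.5, 0.3, 1], [0, 0, 0, 2.6, -2.5, 0.3, 1]],
  ],
)

```text
time: 0.65
position: [0.3741, 0.4222, 0.2375]
orientation: [-0.0, 0.207, 0.978, -0.0]
force: [0.2, 0.4, 0.0]
width: 0.999
gripper_force: 0.0
```

>>> drive_tool(
  targets=[
    [[0, 0, 0, 2.6, -2.5, 0, 1], [0, 0, 0, 2.6, -2.5, 0, 1], [0, 0, 0, 2.6, -2.5, 0, 1], [0, 0, 0, 2.6, -2.5, 0, 1], [0, 0, 0, 0, 0, 0, 1]],
  ],
)

```text
time: 1.15
position: [0.4804, 0.3205, 0.2374]
orientation: [0.001, 0.209, 0.978, -0.001]
force: [-0.6, 0.1, -0.1]
width: 0.996
gripper_force: 0.0
```

```bash
python3 - <<'E'
from h import *
g=grab('wrist','w1');s=ctrl.get_state();print(s['time'],s['position'],s['force'],s['qpos'])
for X in((.508,.296,.135),(.508,.296,.055),s['position']):print(proj(g,X))
E
```

```text
1.2 [0.47866174 0.32191895 0.23726495] [-1.31124149  0.19986655 -0.61654636] [ 4.72474471e-01  3.13015767e-01  1.54203544e+00 -2.28328049e-04
  1.28702819e+00 -6.77200082e-01]
[[307.11753593 242.50317842]]
[[310.28092647 214.03090601]]
[[321.82045309 246.02611898]]
```

View pics/w1.png

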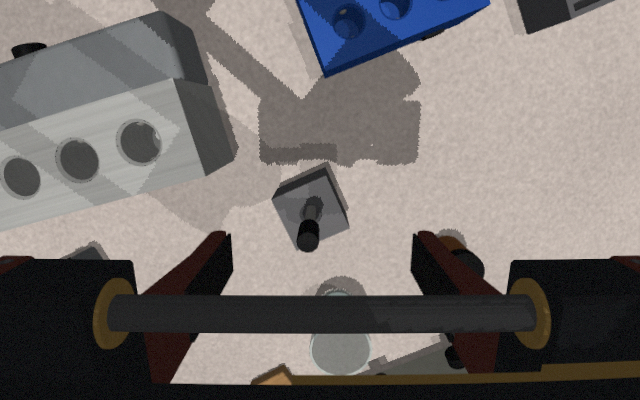

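The wrist view shows the handle's top disc at about (308,241). My estimate projects to (307,242), so they agree. I'll refine it and check finger clearance (jar at (460,255), beaker at (340,340)).

```bash
python3 - <<'E'
from h import *
g=load('w1');im=g['pixels'][190:262,270:350].astype(int).sum(2)
m=(im<75).astype(np.uint8)
n,l,st,c=cv2.connectedComponentsWithStats(m)
for i in range(1,n):
    if st[i,4]>60:print(st[i]+[270,190,0,0,0],c[i]+[270,190])
for u in((308,238),(308,240),(308,242)):print(onz(g,u,.135))
d=cv2.resize(g['pixels'][190:262,260:360,::-1],None,fx=8,fy=8,interpolation=cv2.INTER_CUBIC);cv2.imwrite('pics/c2.png',np.clip(d.astype(float)*1.8,0,255).astype(np.uint8))
E
```

```text
[298 219  21  20 253] [308.50592885 227.56126482]
[0.50483658 0.2982245  0.135     ]
[0.50636547 0.29752217 0.135     ]
[0.50789917 0.29681761 0.135     ]
```

View pics/c2.png

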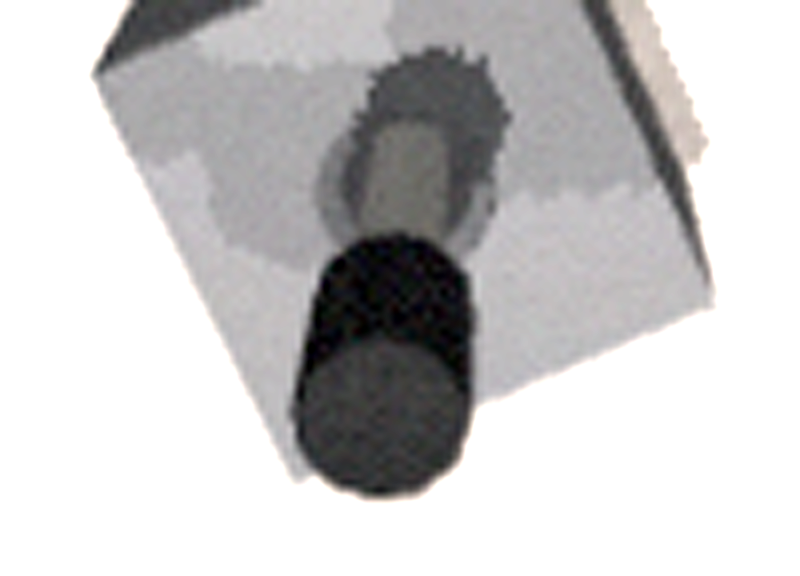

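>>> drive_tool(
  targets=[
    [[0, 0, 0, 1.5, -1.3, 0, 1], [0, 0, 0, 1.4, -1.2, -1, 1], [0, 0, 0, 0, 0, -3, 1], [0, 0, 0, 0, 0, -3, 1], [0, 0, 0, 0, 0, -2, 1]],
  ],
)

```text
time: 1.7
position: [0.505, 0.298, 0.1449]
orientation: [-0.001, 0.207, 0.978, -0.001]
force: [-0.1, 0.8, 0.0]
width: 1.002
gripper_force: 0.0
```

>>> drive_tool(
  targets=[
    [[0, 0, 0, 0, 0, -2, 1], [0, 0, 0, 0, 0, -2, 1], [0, 0, 0, 0, 0, -0.9, 1], [0, 0, 0, 0, 0, 0, 1], [0, 0, 0, 0, 0, 0, 1]],
  ],
)

```text
time: 2.2
position: [0.5066, 0.2987, 0.0989]
orientation: [0.0, 0.207, 0.978, 0.0]
force: [0.6, -0.8, 0.3]
width: 0.999
gripper_force: 0.0
```

```bash
python3 - <<'E'
from h import *
g=grab('wrist','w2');s=ctrl.get_state();print(s['time'],s['position'],s['force'])
p=s['position'];print(proj(g,[(p[0],p[1],.135),(.508,.2967,.135)]))
a=g['pixels'][150:350,200:440,::-1];cv2.imwrite('pics/c3.png',np.clip(cv2.resize(a,None,fx=3,fy=3).astype(float)*1.8,0,255).astype(np.uint8))
E
```

```text
2.25 [0.50698552 0.29876588 0.09935164] [ 0.24106539 -0.39792165  0.48970611]
[[321.23392239 285.91133199]
 [317.486849   289.95909678]]
```

View pics/c3.png

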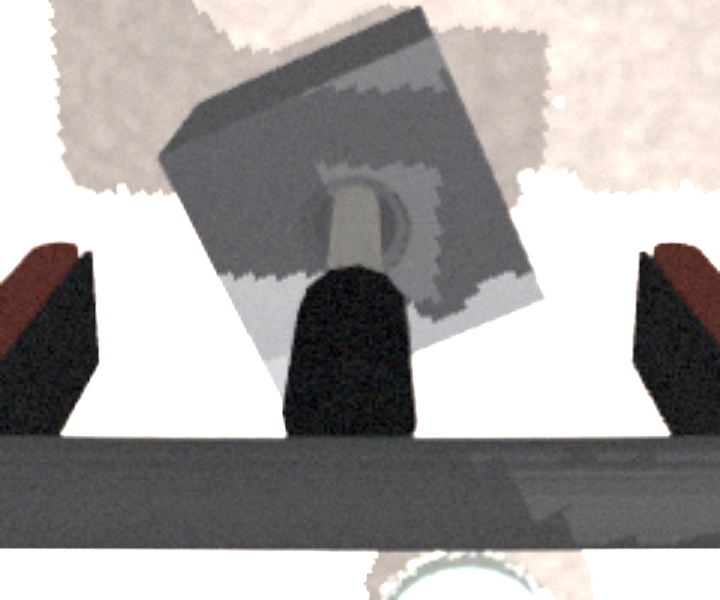

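The rod stands between the pads, about 2 mm off centre in the closing direction. I'll correct that and close.

>>> drive_tool(
  targets=[
    [[0, 0, 0, 0.1, -0.2, -0.1, 1], [0, 0, 0, 0, 0, 0, 0.1], [0, 0, 0, 0, 0, 0, 0.1], [0, 0, 0, 0, 0, 0, 0.1], [0, 0, 0, 0, 0, 0, 0.1]],
  ],
  squeeze=20,
)

```text
time: 2.75
position: [0.5075, 0.2964, 0.0978]
orientation: [0.0, 0.207, 0.978, 0.0]
force: [0.2, 0.3, -0.1]
width: 0.672
gripper_force: 0.0
```

>>> drive_tool(
  targets=[
    [[0, 0, 0, 0, 0, 0, 0.1], [0, 0, 0, 0, 0, 0, 0.1], [0, 0, 0, 0, 0, 0, 0.1], [0, 0, 0, 0, 0, 0, 0.1], [0, 0, 0, 0, 0, 0, 0.1]],
  ],
)

```text
time: 3.25
position: [0.5074, 0.2964, 0.0976]
orientation: [-0.0, 0.207, 0.978, -0.0]
force: [0.3, 0.0, 0.8]
width: 0.222
gripper_force: 0.0
```

>>> drive_tool(
  targets=[
    [[0, 0, 0, 0, 0, 0, 0.1], [0, 0, 0, 0, 0, 0, 0.1], [0, 0, 0, 0, 0, 0, 0.1], [0, 0, 0, 0, 0, 1, 0.1], [0, 0, 0, 0, 0, 2, 0.1]],
  ],
)

```text
time: 3.75
position: [0.5062, 0.2958, 0.127]
orientation: [-0.001, 0.207, 0.978, -0.001]
force: [0.6, -0.5, -0.3]
width: 0.202
gripper_force: 20.0
```

>>> drive_tool(
  targets=[
    [[0, 0, 0, 0, 0, 2, 0.1], [0, 0, 0, 0, 0, 2, 0.1], [0, 0, 0, 0, 0, 2, 0.1], [0, 0, 0, 0, 0, 2, 0.1], [0, 0, 0, 0, -1, 0, 0.1]],
  ],
)

```text
time: 4.25
position: [0.5095, 0.2877, 0.2111]
orientation: [0.003, 0.207, 0.978, 0.002]
force: [-0.5, 0.4, -0.6]
width: 0.2
gripper_force: 20.0
```

>>> drive_tool(
  targets=[
    [[0, 0, 0, 0.2, -3, 0, 0.1], [0, 0, 0, 0.2, -3.5, 0, 0.1], [0, 0, 0, 0.2, -3.5, 0, 0.1], [0, 0, 0, 0.2, -3.5, 0, 0.1], [0, 0, 0, 0.2, -3.5, 0, 0.1]],
  ],
)

```text
time: 4.75
position: [0.5165, 0.1144, 0.2068]
orientation: [-0.001, 0.207, 0.978, -0.0]
force: [0.8, 0.3, -0.2]
width: 0.199
gripper_force: 20.0
```

>>> drive_tool(
  targets=[
    [[0, 0, 0, 0.2, -3.5, 0, 0.1], [0, 0, 0, 0.2, -3, 0, 0.1], [0, 0, 0, 0.2, -1, 0, 0.1], [0, 0, 0, 0, 0, 0, 0.1], [0, 0, 0, 0, 0, 0, 0.1]],
  ],
)

```text
time: 5.25
position: [0.523, 0.0419, 0.2073]
orientation: [-0.0, 0.208, 0.978, 0.0]
force: [0.1, 0.1, -0.8]
width: 0.204
gripper_force: 20.0
```

```bash
python3 - <<'E'
from h import *
s=ctrl.get_state();p=s['position'];print(s['time'],p,s['force'],s['width'])
g=grab('wrist','w3');
c=cv2.imread('pics/w3.png')
for n,X in(('w2',(.5257,.0006,.075)),('w1',(.5277,-.041,.075)),('w0',(.5294,-.0832,.075)),('tip',p-[0,0,.088])):
    u=proj(g,X)[0];print(n,u);cv2.circle(c,tuple(int(round(v)) for v in u),2,(0,0,255),-1)
cv2.imwrite('pics/w3m.png',c)
for n in('top','side'):grab(n,n+'3')
t=load('top3');s=load('side3')
print(proj(t,p-[0,0,.088]),proj(s,p-[0,0,.088]))
E
```

```text
5.25 [0.52302105 0.04188102 0.20725097] [ 0.09826976  0.08500899 -0.84042998] 0.2038608249757562
w2 [278.64354908 213.06186091]
w1 [237.06368073 233.47313356]
w0 [196.33834678 253.07949706]
tip [320.94958214 204.619637  ]
[[293.07860839 213.79340974]] [[320.59770842 171.46903837]]
```

View pics/w3m.png

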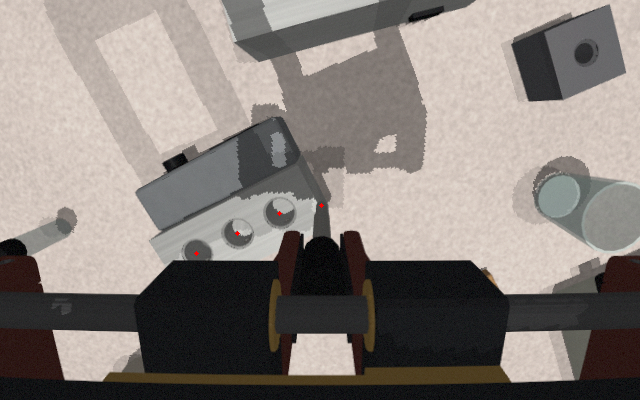

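The wrist view shows the three mouths within about 2 px of my well estimates: (280,211), (238,233) and (197,252). The rod tip is at (321,205) and the empty stand hole at (586,54).

```bash
python3 - <<'E'
from h import *
g=load('w3')
for u in((280.5,211.5),(238.5,233.5),(197,252.5)):print(onz(g,u,.075))
print('stand',onz(g,(586,53),.055))
a=g['pixels'][190:275,170:345,::-1];cv2.imwrite('pics/c4.png',np.clip(cv2.resize(a,None,fx=4.5,fy=4.5,interpolation=cv2.INTER_CUBIC).astype(float)*1.6,0,255).astype(np.uint8))
E
```

```text
[0.52508506 0.00267494 0.075     ]
[ 0.52823486 -0.03984921  0.075     ]
[ 0.5291519  -0.08237742  0.075     ]
stand [0.5078904  0.29688339 0.055     ]
```

>>> drive_tool(
  targets=[
    [[0, 0, 0, 0.1, -1, 0, 0.1], [0, 0, 0, 0.1, -2, 0, 0.1], [0, 0, 0, 0.1, -1.1, 0, 0.1], [0, 0, 0, 0, 0, -0.5, 0.1], [0, 0, 0, 0, 0, -1, 0.1]],
  ],
)

```text
time: 5.9
position: [0.527, 0.0004, 0.1927]
orientation: [0.001, 0.208, 0.978, 0.0]
force: [-0.1, 0.2, -1.1]
width: 0.201
gripper_force: 20.0
```

View pics/c4.png

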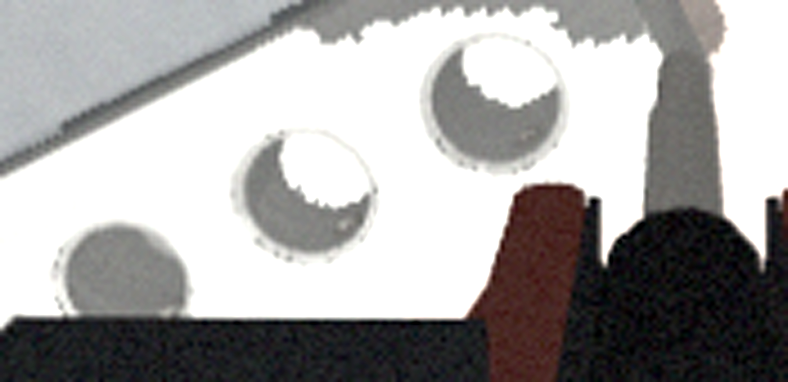

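>>> drive_tool(
  targets=[
    [[0, 0, 0, 0, 0, -1, 0.1], [0, 0, 0, 0, 0, -1.5, 0.1], [0, 0, 0, 0, 0, -1.5, 0.1], [0, 0, 0, 0, 0, -0.6, 0.1], [0, 0, 0, 0, 0, 0, 0.1]],
  ],
)

```text
time: 6.4
position: [0.5253, 0.0009, 0.1452]
orientation: [-0.002, 0.207, 0.978, -0.0]
force: [-0.1, -0.2, 0.2]
width: 0.203
gripper_force: 20.0
```

>>> drive_tool(
  targets=[
    [[0, 0, 0, 0, 0, -0.3, 0.1], [0, 0, 0, 0, 0, -0.3, 0.1], [0, 0, 0, 0, 0, -0.2, 0.1], [0, 0, 0, 0, 0, 0, 0.1], [0, 0, 0, 0, 0, 0, 0.1]],
  ],
)

```text
time: 6.9
position: [0.5266, 0.0003, 0.1388]
orientation: [0.0, 0.207, 0.978, -0.0]
force: [0.6, -0.9, -0.7]
width: 0.2
gripper_force: 20.0
```

>>> drive_tool(
  targets=[
    [[0, 0, 0, 0, 0, -0.2, 0.1], [0, 0, 0, 0, 0, -0.2, 0.1], [0, 0, 0, 0, 0, 0, 0.1], [0, 0, 0, 0, 0, 0, 0.1], [0, 0, 0, 0, 0, 0, 0.1]],
  ],
)

```text
time: 7.4
position: [0.5265, 0.0004, 0.1346]
orientation: [-0.0, 0.207, 0.978, -0.0]
force: [0.3, -0.2, 0.0]
width: 0.2
gripper_force: 20.0
```

No contact, so there is no 22 mm stub here. Going on down for the 14 mm one.

>>> drive_tool(
  targets=[
    [[0, 0, 0, 0, 0, -0.2, 0.1], [0, 0, 0, 0, 0, -0.2, 0.1], [0, 0, 0, 0, 0, -0.2, 0.1], [0, 0, 0, 0, 0, 0, 0.1], [0, 0, 0, 0, 0, 0, 0.1]],
  ],
)

```text
time: 7.9
position: [0.5267, 0.0003, 0.1289]
orientation: [0.0, 0.207, 0.978, -0.0]
force: [-0.4, -0.7, 3.5]
width: 0.201
gripper_force: 20.0
```

Contact at about z 0.131, which is a 14 mm stub, so well2 is blocked. Moving to well1.

>>> drive_tool(
  targets=[
    [[0, 0, 0, 0, 0, 1.5, 0.1], [0, 0, 0, 0, 0, 2, 0.1], [0, 0, 0, 0, 0, 1.6, 0.1], [0, 0, 0, 0, 0, 0, 0.1], [0, 0, 0, 0, -0.8, 0, 0.1]],
  ],
)

```text
time: 8.4
position: [0.5262, -0.0072, 0.1792]
orientation: [-0.0, 0.207, 0.978, 0.0]
force: [-0.1, 0.2, -1.3]
width: 0.197
gripper_force: 20.0
```

>>> drive_tool(
  targets=[
    [[0, 0, 0, 0.1, -1.5, 0, 0.1], [0, 0, 0, 0.1, -1.2, 0, 0.1], [0, 0, 0, 0, -0.5, 0, 0.1], [0, 0, 0, 0, 0, 0, 0.1], [0, 0, 0, 0, 0, -0.5, 0.1]],
  ],
)

```text
time: 8.9
position: [0.5288, -0.04, 0.1747]
orientation: [0.0, 0.208, 0.978, 0.0]
force: [-0.2, -0.3, -0.3]
width: 0.202
gripper_force: 20.0
```

>>> drive_tool(
  targets=[
    [[0, 0, 0, 0, 0, -1, 0.1], [0, 0, 0, 0, 0, -1, 0.1], [0, 0, 0, 0, 0, -1, 0.1], [0, 0, 0, 0, 0, 0, 0.1], [0, 0, 0, 0, 0, 0, 0.1]],
  ],
)

```text
time: 9.4
position: [0.5281, -0.0394, 0.1441]
orientation: [-0.001, 0.207, 0.978, -0.0]
force: [-0.4, 0.3, -1.3]
width: 0.206
gripper_force: 20.0
```

>>> drive_tool(
  targets=[
    [[0, 0, 0, 0, 0, -0.3, 0.1], [0, 0, 0, 0, 0, -0.3, 0.1], [0, 0, 0, 0, 0, -0.2, 0.1], [0, 0, 0, 0, 0, 0, 0.1], [0, 0, 0, 0, 0, 0, 0.1]],
  ],
)

```text
time: 9.9
position: [0.5289, -0.0397, 0.1371]
orientation: [0.001, 0.207, 0.978, -0.0]
force: [0.5, -0.2, 3.1]
width: 0.2
gripper_force: 20.0
```

Contact at about z 0.139, a 22 mm stub, so well1 is blocked. Well0 should be the clear one. I'll touch its floor to confirm.

>>> drive_tool(
  targets=[
    [[0, 0, 0, 0, 0, 1.5, 0.1], [0, 0, 0, 0, 0, 2, 0.1], [0, 0, 0, 0, 0, 0.6, 0.1], [0, 0, 0, 0, 0, 0, 0.1], [0, 0, 0, 0, -0.8, 0, 0.1]],
  ],
)

```text
time: 10.4
position: [0.5278, -0.0472, 0.177]
orientation: [-0.001, 0.207, 0.978, 0.0]
force: [0.9, 0.6, -0.8]
width: 0.201
gripper_force: 20.0
```

>>> drive_tool(
  targets=[
    [[0, 0, 0, 0, -1.5, 0, 0.1], [0, 0, 0, 0, -1.5, 0, 0.1], [0, 0, 0, 0, -0.5, 0, 0.1], [0, 0, 0, 0, 0, 0, 0.1], [0, 0, 0, 0, 0, -0.5, 0.1]],
  ],
)

```text
time: 10.9
position: [0.5288, -0.083, 0.1728]
orientation: [0.0, 0.208, 0.978, 0.0]
force: [0.3, 0.8, -0.9]
width: 0.199
gripper_force: 20.0
```

>>> drive_tool(
  targets=[
    [[0, 0, 0, 0, 0, -1, 0.1], [0, 0, 0, 0, 0, -1, 0.1], [0, 0, 0, 0, 0, -0.9, 0.1], [0, 0, 0, 0, 0, -0.6, 0.1], [0, 0, 0, 0, 0, 0, 0.1]],
  ],
)

```text
time: 11.4
position: [0.5275, -0.0822, 0.1363]
orientation: [-0.001, 0.207, 0.978, 0.0]
force: [0.3, 0.6, -0.6]
width: 0.203
gripper_force: 20.0
```

>>> drive_tool(
  targets=[
    [[0, 0, 0, 0, 0, -0.3, 0.1], [0, 0, 0, 0, 0, -0.3, 0.1], [0, 0, 0, 0, 0, -0.2, 0.1], [0, 0, 0, 0, 0, 0, 0.1], [0, 0, 0, 0, 0, 0, 0.1]],
  ],
)

```text
time: 11.9
position: [0.5285, -0.0827, 0.1297]
orientation: [0.0, 0.207, 0.978, -0.0]
force: [1.0, -0.4, -0.6]
width: 0.2
gripper_force: 20.0
```

>>> drive_tool(
  targets=[
    [[0, 0, 0, 0, 0, -0.2, 0.1], [0, 0, 0, 0, 0, -0.2, 0.1], [0, 0, 0, 0, 0, -0.3, 0.1], [0, 0, 0, 0, 0, 0, 0.1], [0, 0, 0, 0, 0, 0, 0.1]],
  ],
)

```text
time: 12.4
position: [0.5283, -0.0826, 0.1224]
orientation: [-0.0, 0.207, 0.978, -0.0]
force: [-0.5, -0.4, 0.4]
width: 0.201
gripper_force: 20.0
```

No stub. Now down to the floor, expected at TCP z about 0.1176.

>>> drive_tool(
  targets=[
    [[0, 0, 0, 0, 0, -0.3, 0.1], [0, 0, 0, 0, 0, -0.2, 0.1], [0, 0, 0, 0, 0, -0.2, 0.1], [0, 0, 0, 0, 0, 0, 0.1], [0, 0, 0, 0, 0, 0, 0.1]],
  ],
)

```text
time: 12.9
position: [0.5286, -0.0827, 0.1158]
orientation: [0.0, 0.207, 0.978, -0.0]
force: [-0.1, -0.6, 2.9]
width: 0.201
gripper_force: 20.0
```

Bare floor confirmed: contact at about z 0.117, so well0 is clear. I'll return the rod to the stand.

>>> drive_tool(
  targets=[
    [[0, 0, 0, 0, 0, 1.5, 0.1], [0, 0, 0, 0, 0, 2.5, 0.1], [0, 0, 0, 0, 0, 2.5, 0.1], [0, 0, 0, 0, 0, 2, 0.1], [0, 0, 0, 0, 1, 1, 0.1]],
  ],
)

```text
time: 13.4
position: [0.5294, -0.0733, 0.2123]
orientation: [0.001, 0.208, 0.978, -0.0]
force: [0.4, -0.1, 0.2]
width: 0.2
gripper_force: 20.0
```

>>> drive_tool(
  targets=[
    [[0, 0, 0, -0.2, 2.9, 0, 0.1], [0, 0, 0, -0.2, 3.5, 0, 0.1], [0, 0, 0, -0.2, 3.5, 0, 0.1], [0, 0, 0, -0.2, 3.5, 0, 0.1], [0, 0, 0, -0.2, 3.5, 0, 0.1]],
  ],
)

```text
time: 13.9
position: [0.5174, 0.0983, 0.2099]
orientation: [-0.001, 0.207, 0.978, -0.0]
force: [-0.0, -0.1, -0.4]
width: 0.195
gripper_force: 20.0
```

>>> drive_tool(
  targets=[
    [[0, 0, 0, -0.2, 3.5, 0, 0.1], [0, 0, 0, -0.2, 3.5, 0, 0.1], [0, 0, 0, -0.2, 3.5, 0, 0.1], [0, 0, 0, -0.2, 3.5, 0, 0.1], [0, 0, 0, -0.2, 3.5, 0, 0.1]],
  ],
)

```text
time: 14.4
position: [0.5072, 0.2732, 0.2098]
orientation: [-0.001, 0.207, 0.978, -0.0]
force: [1.0, -0.4, 0.2]
width: 0.2
gripper_force: 20.0
```

>>> drive_tool(
  targets=[
    [[0, 0, 0, -0.1, 1.5, 0, 0.1], [0, 0, 0, 0, 1, 0, 0.1], [0, 0, 0, 0, 0, 0, 0.1], [0, 0, 0, 0, 0, 0, 0.1], [0, 0, 0, 0, 0, 0, 0.1]],
  ],
)

```text
time: 14.9
position: [0.5075, 0.2951, 0.2105]
orientation: [-0.0, 0.208, 0.978, -0.0]
force: [0.7, 0.9, -0.7]
width: 0.201
gripper_force: 20.0
```

>>> drive_tool(
  targets=[
    [[0, 0, 0, 0, 0.1, -1.5, 0.1], [0, 0, 0, 0, 0, -2, 0.1], [0, 0, 0, 0, 0, -1.5, 0.1], [0, 0, 0, 0, 0, -0.5, 0.1], [0, 0, 0, 0, 0, 0, 0.1]],
  ],
)

```text
time: 15.4
position: [0.5071, 0.2964, 0.1551]
orientation: [-0.001, 0.208, 0.978, -0.001]
force: [-0.7, -0.2, -0.4]
width: 0.204
gripper_force: 20.0
```

>>> drive_tool(
  targets=[
    [[0, 0, 0, 0, 0, -0.5, 0.1], [0, 0, 0, 0, 0, -1, 0.1], [0, 0, 0, 0, 0, -0.5, 0.1], [0, 0, 0, 0, 0, 0, 0.1], [0, 0, 0, 0, 0, 0, 0.1]],
  ],
)

```text
time: 15.9
position: [0.5073, 0.2974, 0.1355]
orientation: [-0.0, 0.207, 0.978, -0.0]
force: [0.1, 0.2, -0.2]
width: 0.203
gripper_force: 20.0
```

Tip is in the hole with no contact force. Lowering to rest.

>>> drive_tool(
  targets=[
    [[0, 0, 0, 0, 0, -1, 0.1], [0, 0, 0, 0, 0, -1, 0.1], [0, 0, 0, 0, 0, -1, 0.1], [0, 0, 0, 0, 0, -0.6, 0.1], [0, 0, 0, 0, 0, 0, 0.1]],
  ],
)

```text
time: 16.4
position: [0.5067, 0.297, 0.0983]
orientation: [-0.001, 0.207, 0.978, -0.001]
force: [0.2, -0.1, -0.0]
width: 0.2
gripper_force: 20.0
```

>>> drive_tool(
  targets=[
    [[0, 0, 0, 0, 0, -0.1, 0.1], [0, 0, 0, 0, 0, 0, 0.1], [0, 0, 0, 0, 0, 0, 0.1], [0, 0, 0, 0, 0, 0, 0.1], [0, 0, 0, 0, 0, 0, 0.1]],
  ],
)

```text
time: 16.9
position: [0.5076, 0.2974, 0.0989]
orientation: [0.0, 0.207, 0.978, 0.0]
force: [-1.1, 0.6, -0.7]
width: 0.197
gripper_force: 20.0
```

>>> drive_tool(
  targets=[
    [[0, 0, 0, 0, 0, -0.1, 0.1], [0, 0, 0, 0, 0, 0, 0.1], [0, 0, 0, 0, 0, 0, 0.3], [0, 0, 0, 0, 0, 0, 0.5], [0, 0, 0, 0, 0, 0, 0.7]],
  ],
)

```text
time: 17.4
position: [0.5075, 0.2973, 0.0977]
orientation: [-0.0, 0.207, 0.978, -0.0]
force: [0.5, -0.4, 0.1]
width: 0.432
gripper_force: 0.0
```

>>> drive_tool(
  targets=[
    [[0, 0, 0, 0, 0, 0, 0.7], [0, 0, 0, 0, 0, 0, 0.7], [0, 0, 0, 0, 0, 0, 0.7], [0, 0, 0, 0, 0, 0, 0.7], [0, 0, 0, 0, 0, 1, 0.7]],
  ],
)

```text
time: 17.9
position: [0.5064, 0.2969, 0.1068]
orientation: [-0.001, 0.207, 0.978, -0.001]
force: [-0.7, 0.0, 0.2]
width: 0.702
gripper_force: 0.0
```

>>> drive_tool(
  targets=[
    [[0, 0, 0, 0, 0, 2, 0.7], [0, 0, 0, 0, 0, 3, 0.7], [0, 0, 0, 0, 0, 3, 0.7], [0, 0, 0, 0, 0, 2, 0.7], [0, 0, 0, 0, 0, 0, 0.7]],
  ],
)

```text
time: 18.4
position: [0.5096, 0.2984, 0.2116]
orientation: [0.003, 0.207, 0.978, 0.002]
force: [0.2, -0.1, 0.3]
width: 0.699
gripper_force: 0.0
```

>>> drive_tool(
  targets=[
    [[0, 0, 0, 0, -2, 0, 0.7], [0, 0, 0, -0.3, -3.5, 0, 0.7], [0, 0, 0, -0.3, -3.5, 0, 0.7], [0, 0, 0, -0.3, -3.5, 0, 0.7], [0, 0, 0, -0.3, -3.5, 0, 0.7]],
  ],
)

```text
time: 18.9
position: [0.4945, 0.1361, 0.2068]
orientation: [-0.001, 0.207, 0.978, -0.0]
force: [-0.5, -0.4, 0.1]
width: 0.701
gripper_force: 0.0
```

```bash
python3 - <<'E'
from h import *
s=ctrl.get_state();print(s['time'],s['position'])
for n in('top','side'):grab(n,n+'5')
t=cv2.imread('pics/top5.png');s=cv2.imread('pics/side5.png')
r=lambda im,x,y,w,h,k:cv2.resize(im[y:y+h,x:x+w],None,fx=k,fy=k,interpolation=cv2.INTER_CUBIC)
cv2.imwrite('pics/c5.png',np.hstack([r(t,190,200,60,50,6),r(s,290,112,60,50,6)]))
from h import load
for f in('side0','side5','top0','top5'):
    g=load(f);x,y=(300,115) if 's' in f else (195,205)
    im=g['pixels'][y:y+30,x:x+28].astype(int).sum(2);v,u=np.nonzero(im<110);print(f,len(u),u.mean()+x,v.mean()+y)
E
```

```text
18.9 [0.49445473 0.13606366 0.20679336]
side0 0 nan nan
side5 0 nan nan
top0 0 nan nan
top5 0 nan nan<stdin>:10: RuntimeWarning: Mean of empty slice.
  ret = ret.dtype.type(ret / rcount)
```

View pics/c5.png

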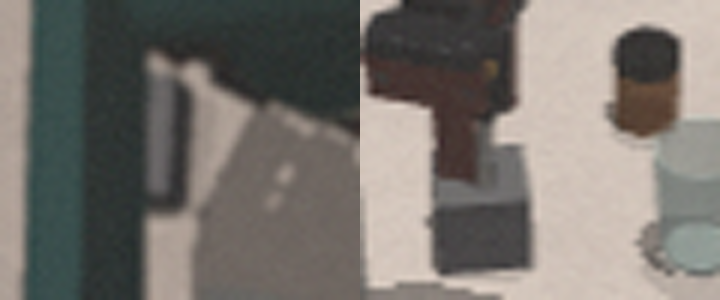

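The arm hides the stand in both views (top crop: stand behind the arm; side crop: stand at (370,147) partly behind the gripper). I'll check the rod from further on, and move towards the vial.

>>> drive_tool(
  targets=[
    [[0, 0, 0, -0.4, -3.4, 0, 0.7], [0, 0, 0, -0.4, -3.4, 0, 0.7], [0, 0, 0, -0.4, -3.4, 0, 0.7], [0, 0, 0, -0.4, -3.4, 0, 0.7], [0, 0, 0, -0.4, -3.4, 0, 0.7]],
  ],
)

```text
time: 19.5
position: [0.4751, -0.0331, 0.2071]
orientation: [-0.0, 0.207, 0.978, 0.0]
force: [0.8, -0.2, 0.1]
width: 0.7
gripper_force: 0.0
```

>>> drive_tool(
  targets=[
    [[0, 0, 0, -0.4, -3.4, 0, 0.7], [0, 0, 0, -0.4, -3.4, 0, 0.7], [0, 0, 0, -0.4, -3.4, 0, 0.7], [0, 0, 0, -0.4, -3.4, 0, 0.7], [0, 0, 0, 0, -3, 0, 0.7]],
  ],
)

```text
time: 20.0
position: [0.459, -0.1994, 0.2071]
orientation: [-0.0, 0.208, 0.978, 0.0]
force: [-0.2, 0.9, -0.1]
width: 0.7
gripper_force: 0.0
```

```bash
python3 - <<'E'
from h import *
grab('top','top6');grab('side','side6')
g=grab('wrist','w6');s=ctrl.get_state();print(s['time'],s['position'],s['qpos'][5])
for f in('side0','side6','top0','top6'):
    q=load(f);x,y=(303,120) if 's' in f else (196,209)
    w,h=(12,13) if 's' in f else (15,16)
    im=q['pixels'][y:y+h,x:x+w].astype(int).sum(2);v,u=np.nonzero(im<180);print(f,len(u),u.mean()+x,v.mean()+y,q['pixels'][200,300])
u=proj(g,[(.4575,-.2435,.09),(.4575,-.2435,0)]);print(u)
x,y=(u[0]-60).astype(int);cr=g['pixels'][y:y+120,x:x+120].astype(int).sum(2)
n,l,st,c=cv2.connectedComponentsWithStats((cr<110).astype(np.uint8))
for i in range(1,n):
    if st[i,4]>60:print(st[i]+[x,y,0,0,0],c[i]+[x,y])
c=cv2.imread('pics/w6.png')
a=cv2.imread('pics/side6.png')[105:165,290:350];a=cv2.resize(a,(240,240));b=cv2.imread('pics/top6.png')[195:245,185:235];b=cv2.resize(b,(160,160))
c=c.copy();o=np.zeros((400,240,3),np.uint8);o[:240]=a;o[240:,:160]=b
cv2.imwrite('pics/last.png',np.hstack([c[:,:560],o]))
E
```

```text
20.15 [ 0.45969289 -0.19943563  0.20704922] -1.6980580695259897
side0 26 309.03846153846155 127.84615384615384 [139 129 124]
side6 71 307.4788732394366 125.49295774647888 [77 57 56]
top0 43 203.6046511627907 218.41860465116278 [160 144 136]
top6 30 201.96666666666667 216.06666666666666 [178 165 155]
[[273.0303607  212.66093817]
 [284.26739637 189.15922054]]
[258 195  30  32 622] [272.8585209  210.66237942]
[ 213  231   46   41 1312] [240.27972561 254.79801829]
```

View pics/last.png

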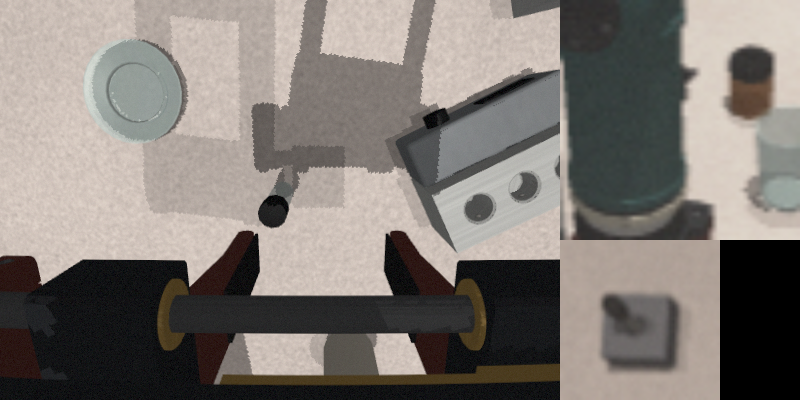

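The wrist part shows the vial cap's top disc at (273,213), which matches the estimate (.4575,-.2435). The top inset shows the rod back upright in the stand. Now grasping the vial by its cap.

>>> drive_tool(
  targets=[
    [[0, 0, 0, -0.1, -2, 0, 0.7], [0, 0, 0, -0.1, -2.4, 0, 0.7], [0, 0, 0, 0, 0, -2, 0.7], [0, 0, 0, 0, 0, -3, 0.7], [0, 0, 0, 0, 0, -2, 0.7]],
  ],
)

```text
time: 20.65
position: [0.457, -0.2405, 0.1359]
orientation: [-0.001, 0.207, 0.978, 0.001]
force: [0.4, 0.6, 0.2]
width: 0.701
gripper_force: 0.0
```

>>> drive_tool(
  targets=[
    [[0, 0, 0, 0, 0, -1, 0.7], [0, 0, 0, 0, 0, 0, 0.7], [0, 0, 0, 0, 0, 0, 0.7], [0, 0, 0, 0, 0, 0, 0.7], [0, 0, 0, 0, 0, 0, 0.7]],
  ],
)

```text
time: 21.15
position: [0.4582, -0.243, 0.1286]
orientation: [0.001, 0.207, 0.978, -0.0]
force: [0.4, 0.3, -0.6]
width: 0.705
gripper_force: 0.0
```

```bash
python3 - <<'E'
from h import *
g=grab('wrist','w7');s=ctrl.get_state();p=s['position'];print(s['time'],p)
u=proj(g,[(.4575,-.2435,.09),(p[0],p[1],.09)]);print(u)
x,y=(u[0]-60).astype(int);cr=g['pixels'][y:y+120,x:x+120].astype(int).sum(2)
n,l,st,c=cv2.connectedComponentsWithStats((cr<110).astype(np.uint8))
for i in range(1,n):
    if st[i,4]>60:print(st[i]+[x,y,0,0,0],c[i]+[x,y])
for v in range(200,300,8):
    row=g['pixels'][v].astype(int).sum(1)<110; e=np.flatnonzero(np.diff(row.astype(int)));print(v,[k for k in e if 200<k<440])
E
```

```text
21.2 [ 0.45802061 -0.2429454   0.12849102]
[[319.61919752 224.90172676]
 [320.82547718 225.30390124]]
[ 299  200   39   45 1354] [317.99113737 222.20014771]
200 [np.int64(316), np.int64(322)]
208 [np.int64(303), np.int64(333)]
216 [np.int64(300), np.int64(335)]
224 [np.int64(298), np.int64(336)]
232 [np.int64(239), np.int64(252), np.int64(299), np.int64(335), np.int64(390), np.int64(402)]
240 [np.int64(233), np.int64(257), np.int64(305), np.int64(329), np.int64(385), np.int64(409)]
248 [np.int64(228), np.int64(257), np.int64(385), np.int64(414)]
256 [np.int64(222), np.int64(237), np.int64(238), np.int64(258), np.int64(384), np.int64(420)]
264 [np.int64(213), np.int64(216), np.int64(217), np.int64(258), np.int64(384), np.int64(429)]
272 [np.int64(205), np.int64(258), np.int64(384), np.int64(437)]
280 [np.int64(255), np.int64(387), np.int64(416), np.int64(417)]
288 [np.int64(211), np.int64(212), np.int64(214), np.int64(215), np.int64(252), np.int64(390), np.int64(434), np.int64(435)]
296 [np.int64(207), np.int64(209), np.int64(212), np.int64(213), np.int64(215), np.int64(216), np.int64(230), np.int64(231), np.int64(235), np.int64(236), np.int64(239), np.int64(240), np.int64(241), np.int64(242), np.int64(244), np.int64(245), np.int64(246), np.int64(248), np.int64(394), np.int64(395), np.int64(396), np.int64(397), np.int64(401), np.int64(402), np.int64(410), np.int64(411), np.int64(412), np.int64(414), np.int64(416), np.int64(417), np.int64(419), np.int64(422), np.int64(426), np.int64(427), np.int64(428), np.int64(429), np.int64(430), np.int64(431), np.int64(433), np.int64(435), np.int64(438), np.int64(439)]
```

```bash
python3 - <<'E'
from h import *
g=load('w7')
for u in((317.3,225),(317.3,227),(321,225.3)):print(onz(g,u,.09))
E
```

```text
[ 0.45699739 -0.24478749  0.09      ]
[ 0.4581414  -0.24529834  0.09      ]
[ 0.45806044 -0.24284939  0.09      ]
```

>>> drive_tool(
  targets=[
    [[0, 0, 0, 0, -0.2, -1.5, 0.7], [0, 0, 0, 0, 0, -2, 0.7], [0, 0, 0, 0, 0, -2, 0.7], [0, 0, 0, 0, 0, -1.2, 0.7], [0, 0, 0, 0, 0, 0, 0.7]],
  ],
)

```text
time: 21.7
position: [0.4566, -0.2441, 0.0595]
orientation: [-0.001, 0.207, 0.978, 0.0]
force: [0.6, 0.4, -0.1]
width: 0.702
gripper_force: 0.0
```

>>> drive_tool(
  targets=[
    [[0, 0, 0, 0, 0, -0.2, 0.7], [0, 0, 0, 0, 0, 0, 0.2], [0, 0, 0, 0, 0, 0, 0.2], [0, 0, 0, 0, 0, 0, 0.2], [0, 0, 0, 0, 0, 0, 0.2]],
  ],
  squeeze=25,
)

```text
time: 22.2
position: [0.4577, -0.2448, 0.059]
orientation: [0.0, 0.207, 0.978, -0.0]
force: [-0.3, 0.3, 0.9]
width: 0.378
gripper_force: 0.0
```

>>> drive_tool(
  targets=[
    [[0, 0, 0, 0, 0, 0, 0.2], [0, 0, 0, 0, 0, 0, 0.2], [0, 0, 0, 0, 0, 0, 0.2], [0, 0, 0, 0, 0, 0, 0.2], [0, 0, 0, 0, 0, 0, 0.2]],
  ],
)

```text
time: 22.7
position: [0.4576, -0.2448, 0.0588]
orientation: [0.0, 0.207, 0.978, -0.0]
force: [0.0, 1.0, 4.1]
width: 0.266
gripper_force: 25.0
```

>>> drive_tool(
  targets=[
    [[0, 0, 0, 0, 0, 0.5, 0.2], [0, 0, 0, 0, 0, 2, 0.2], [0, 0, 0, 0, 0, 3, 0.2], [0, 0, 0, 0, 0, 3, 0.2], [0, 0, 0, 0, 0, 2, 0.2]],
  ],
)

```text
time: 23.2
position: [0.4577, -0.2449, 0.1655]
orientation: [0.001, 0.207, 0.978, -0.0]
force: [-0.4, -1.4, -1.8]
width: 0.266
gripper_force: 25.0
```

>>> drive_tool(
  targets=[
    [[0, 0, 0, 1, 2, 0, 0.2], [0, 0, 0, 1.5, 3.5, 0, 0.2], [0, 0, 0, 1.5, 3.5, 0, 0.2], [0, 0, 0, 1.5, 3.5, 0, 0.2], [0, 0, 0, 1.2, 2.7, 0, 0.2]],
  ],
)

```text
time: 23.7
position: [0.5245, -0.0907, 0.1636]
orientation: [-0.0, 0.207, 0.978, 0.0]
force: [0.3, 0.3, -1.0]
width: 0.267
gripper_force: 25.0
```

>>> drive_tool(
  targets=[
    [[0, 0, 0, 0.4, 1, 0, 0.2], [0, 0, 0, 0, 0, 0, 0.2], [0, 0, 0, 0, 0, 0, 0.2], [0, 0, 0, 0, 0, 0, 0.2], [0, 0, 0, 0, 0, 0, 0.2]],
  ],
)

```text
time: 24.2
position: [0.528, -0.0838, 0.1636]
orientation: [-0.0, 0.208, 0.978, -0.0]
force: [0.9, -0.3, -0.3]
width: 0.266
gripper_force: 25.0
```

```bash
python3 - <<'E'
from h import *
g=grab('wrist','w8');s=ctrl.get_state();p=s['position'];print(s['time'],p,s['force'],s['ft_torque'],s['width'])
grab('top','top8');q=grab('side','side8')
print(proj(g,[p+[0,0,.031],p-[0,0,.0588],(.5295,-.0827,.075)]))
# side view: cap blob and expected
u=proj(q,[p+[0,0,.02],p-[0,0,.059],(.5295,-.0827,.075),(.528,-.041,.075),(.5255,.001,.075)]);print(u)
E
```

```text
24.25 [ 0.52810553 -0.08363949  0.16362173] [-0.19569462  0.11243245  0.16846961] [-0.01683637  0.02413679  0.09445777] 0.2658608500461009
[[320.86140709 279.24502557]
 [321.18646147 216.04323133]
 [323.19322121 205.5499107 ]]
[[326.49210946 181.89861841]
 [326.69814109 199.99499522]
 [327.15842215 206.23407981]
 [325.1584003  197.53075022]
 [322.92401577 189.09258771]]
```

>>> drive_tool(
  targets=[
    [[0, 0, 0, 0.1, 0.1, -0.5, 0.2], [0, 0, 0, 0, 0, -1, 0.2], [0, 0, 0, 0, 0, -1, 0.2], [0, 0, 0, 0, 0, -0.3, 0.2], [0, 0, 0, 0, 0, 0, 0.2]],
  ],
)

```text
time: 24.85
position: [0.5286, -0.0813, 0.1345]
orientation: [-0.001, 0.207, 0.978, 0.0]
force: [-0.6, 0.3, -1.2]
width: 0.268
gripper_force: 25.0
```

>>> drive_tool(
  targets=[
    [[0, 0, 0, 0, 0, -0.2, 0.2], [0, 0, 0, 0, 0, -0.2, 0.2], [0, 0, 0, 0, 0, -0.2, 0.2], [0, 0, 0, 0, 0, -0.2, 0.2], [0, 0, 0, 0, 0, 0, 0.2]],
  ],
)

```text
time: 25.35
position: [0.5293, -0.0816, 0.1274]
orientation: [-0.0, 0.207, 0.978, -0.0]
force: [-0.1, 0.0, -0.0]
width: 0.269
gripper_force: 25.0
```

>>> drive_tool(
  targets=[
    [[0, 0, 0, 0, -0.1, -0.2, 0.2], [0, 0, 0, 0, 0, -0.2, 0.2], [0, 0, 0, 0, 0, -0.2, 0.2], [0, 0, 0, 0, 0, -0.2, 0.2], [0, 0, 0, 0, 0, 0, 0.2]],
  ],
)

```text
time: 25.85
position: [0.5292, -0.0826, 0.1193]
orientation: [-0.0, 0.207, 0.978, -0.0]
force: [-0.0, 0.5, -0.5]
width: 0.266
gripper_force: 25.0
```

Clean so far. Next comes the clips, expected at about z 0.118, so I'll take small steps.

>>> drive_tool(
  targets=[
    [[0, 0, 0, 0, 0, -0.1, 0.2], [0, 0, 0, 0, 0, -0.1, 0.2], [0, 0, 0, 0, 0, -0.1, 0.2], [0, 0, 0, 0, 0, 0, 0.2], [0, 0, 0, 0, 0, 0, 0.2]],
  ],
)

```text
time: 26.35
position: [0.5294, -0.0827, 0.1165]
orientation: [-0.0, 0.207, 0.978, -0.0]
force: [-0.4, -0.0, 0.3]
width: 0.269
gripper_force: 25.0
```

>>> drive_tool(
  targets=[
    [[0, 0, 0, 0, 0, -0.1, 0.2], [0, 0, 0, 0, 0, -0.1, 0.2], [0, 0, 0, 0, 0, 0, 0.2], [0, 0, 0, 0, 0, 0, 0.2], [0, 0, 0, 0, 0, 0, 0.2]],
  ],
)

```text
time: 26.85
position: [0.5292, -0.0827, 0.1143]
orientation: [-0.0, 0.207, 0.978, -0.0]
force: [-0.8, -1.1, -0.7]
width: 0.266
gripper_force: 25.0
```

>>> drive_tool(
  targets=[
    [[0, 0, 0, 0, 0, -0.1, 0.2], [0, 0, 0, 0, 0, -0.1, 0.2], [0, 0, 0, 0, 0, 0, 0.2], [0, 0, 0, 0, 0, 0, 0.2], [0, 0, 0, 0, 0, 0, 0.2]],
  ],
)

```text
time: 27.35
position: [0.5293, -0.0826, 0.1124]
orientation: [-0.0, 0.207, 0.978, -0.0]
force: [-0.5, -0.5, -1.1]
width: 0.269
gripper_force: 25.0
```

```bash
python3 - <<'E'
from h import *
g=grab('wrist','w9');s=ctrl.get_state();p=s['position'];print(s['time'],p,s['force'],s['ft_torque'])
print('pred cap top/bottom',proj(g,[p+[0,0,.031],p+[0,0,.009]]))
for f in('w8','w9'):
    q=load(f)['pixels'].astype(int).sum(2)
    print(f,[int(q[v,315:327].mean()) for v in range(196,300,4)])
E
```

```text
27.4 [ 0.52927809 -0.08260186  0.11241391] [-0.11308744 -1.67538426 -1.75252116] [-0.22221057  0.09874159 -0.03731136]
pred cap top/bottom [[320.49675762 279.07474511]
 [320.64276967 257.53131972]]
w8 [498, 410, 294, 274, 275, 282, 295, 373, 410, 407, 341, 35, 29, 34, 32, 49, 40, 41, 38, 35, 37, 39, 31, 37, 39, 111]
w9 [323, 336, 314, 322, 319, 319, 317, 306, 304, 305, 258, 40, 44, 36, 38, 57, 47, 48, 42, 47, 46, 53, 38, 38, 46, 124]
```

>>> drive_tool(
  targets=[
    [[0, 0, 0, 0, 0, -0.1, 0.2], [0, 0, 0, 0, 0, -0.1, 0.2], [0, 0, 0, 0, 0, 0, 0.2], [0, 0, 0, 0, 0, 0, 0.2], [0, 0, 0, 0, 0, 0, 0.2]],
  ],
)

```text
time: 27.9
position: [0.5293, -0.0826, 0.1104]
orientation: [-0.0, 0.207, 0.978, -0.0]
force: [-0.2, -0.7, -1.3]
width: 0.268
gripper_force: 25.0
```

```bash
python3 - <<'E'
from h import *
s=ctrl.get_state();p=s['position'];print(s['time'],p,s['force'],s['ft_torque'])
q=grab('side','side9');t=grab('top','top9')
print(proj(q,[p+[0,0,.031],p+[0,0,.009],(p[0],p[1],.075)]))
im=q['pixels'].astype(int)
for v in range(176,216,2):print(v,im[v,316:338].sum(1).tolist())
E
```

```text
27.9 [ 0.52928474 -0.08255297  0.11042116] [-0.23457804 -0.70948985 -1.2542922 ] [-0.12548283  0.08787347  0.0322164 ]
[[326.9287684  191.45221656]
 [326.98240762 196.43172418]
 [327.08771073 206.2088028 ]]
176 [169, 169, 188, 188, 176, 176, 184, 187, 184, 184, 179, 188, 185, 187, 186, 168, 177, 160, 177, 187, 212, 235]
178 [152, 161, 168, 171, 174, 164, 158, 161, 159, 171, 170, 186, 186, 193, 180, 171, 179, 161, 171, 219, 431, 581]
180 [184, 173, 164, 159, 161, 158, 152, 169, 162, 162, 166, 158, 177, 196, 190, 166, 161, 177, 184, 186, 351, 552]
182 [187, 191, 197, 183, 189, 189, 184, 184, 177, 172, 170, 168, 192, 183, 161, 161, 177, 182, 191, 174, 344, 547]
184 [182, 188, 191, 184, 189, 188, 188, 187, 195, 182, 192, 185, 183, 182, 184, 235, 272, 187, 162, 199, 442, 624]
186 [192, 189, 181, 194, 185, 189, 199, 188, 202, 192, 193, 175, 186, 190, 185, 211, 213, 211, 193, 424, 618, 628]
188 [172, 162, 179, 184, 192, 190, 206, 227, 237, 187, 191, 204, 182, 184, 179, 175, 179, 166, 343, 550, 618, 619]
190 [176, 164, 167, 163, 157, 157, 156, 171, 167, 173, 170, 171, 176, 173, 179, 184, 268
[... 706 characters left out ...]
 437, 498]
204 [288, 290, 326, 300, 312, 312, 304, 317, 313, 316, 322, 329, 334, 332, 336, 320, 406, 507, 510, 512, 474, 516]
206 [295, 279, 305, 306, 304, 314, 301, 305, 303, 319, 315, 332, 336, 334, 333, 371, 474, 511, 514, 510, 530, 586]
208 [287, 272, 279, 298, 307, 307, 316, 308, 312, 312, 318, 332, 335, 329, 307, 308, 399, 517, 511, 514, 516, 551]
210 [288, 270, 252, 298, 313, 316, 303, 304, 313, 314, 308, 314, 314, 319, 312, 394, 517, 517, 516, 511, 540, 578]
212 [299, 268, 251, 277, 301, 306, 309, 311, 310, 324, 318, 305, 310, 307, 303, 394, 494, 473, 454, 420, 409, 389]
214 [246, 243, 242, 260, 342, 400, 346, 309, 311, 309, 307, 307, 320, 314, 314, 331, 326, 329, 328, 337, 325, 330]
```

>>> drive_tool(
  targets=[
    [[0, 0, 0, 0, 0, -0.1, 0.2], [0, 0, 0, 0, 0, -0.1, 0.2], [0, 0, 0, 0, 0, -0.1, 0.2], [0, 0, 0, 0, 0, -0.1, 0.2], [0, 0, 0, 0, 0, -0.1, 0.2]],
  ],
)

```text
time: 28.5
position: [0.5295, -0.0827, 0.1057]
orientation: [0.0, 0.207, 0.978, -0.0]
force: [-1.1, -0.4, 3.3]
width: 0.271
gripper_force: 25.0
```

>>> drive_tool(
  targets=[
    [[0, 0, 0, 0, 0, -0.1, 0.2], [0, 0, 0, 0, 0, -0.1, 0.2], [0, 0, 0, 0, 0, -0.1, 0.2], [0, 0, 0, 0, 0, -0.1, 0.2], [0, 0, 0, 0, 0, -0.1, 0.2]],
  ],
)

```text
time: 29.0
position: [0.5295, -0.0826, 0.1005]
orientation: [-0.0, 0.207, 0.978, -0.0]
force: [-0.6, -0.3, 2.9]
width: 0.268
gripper_force: 25.0
```

It slides with about 3 N of friction while moving, so the clips are riding on the vial body. On towards the floor (TCP about 0.089).

>>> drive_tool(
  targets=[
    [[0, 0, 0, 0, 0, -0.2, 0.2], [0, 0, 0, 0, 0, -0.2, 0.2], [0, 0, 0, 0, 0, -0.2, 0.2], [0, 0, 0, 0, 0, -0.1, 0.2], [0, 0, 0, 0, 0, -0.1, 0.2]],
  ],
)

```text
time: 29.5
position: [0.5294, -0.0826, 0.0924]
orientation: [-0.0, 0.207, 0.978, -0.0]
force: [-0.6, -1.3, 2.3]
width: 0.266
gripper_force: 25.0
```

>>> drive_tool(
  targets=[
    [[0, 0, 0, 0, 0, -0.1, 0.2], [0, 0, 0, 0, 0, -0.1, 0.2], [0, 0, 0, 0, 0, 0, 0.2], [0, 0, 0, 0, 0, 0, 0.2], [0, 0, 0, 0, 0, 0, 0.2]],
  ],
)

```text
time: 30.0
position: [0.5291, -0.0826, 0.0902]
orientation: [-0.0, 0.207, 0.978, -0.0]
force: [1.1, -0.2, -2.7]
width: 0.268
gripper_force: 25.0
```

>>> drive_tool(
  targets=[
    [[0, 0, 0, 0, 0, -0.1, 0.2], [0, 0, 0, 0, 0, 0, 0.2], [0, 0, 0, 0, 0, 0, 0.2], [0, 0, 0, 0, 0, 0, 0.2], [0, 0, 0, 0, 0, 0, 0.2]],
  ],
)

```text
time: 30.5
position: [0.5293, -0.0826, 0.0896]
orientation: [-0.0, 0.207, 0.978, -0.0]
force: [-0.6, -0.3, -1.0]
width: 0.268
gripper_force: 25.0
```

>>> drive_tool(
  targets=[
    [[0, 0, 0, 0, 0, -0.05, 0.2], [0, 0, 0, 0, 0, 0, 0.2], [0, 0, 0, 0, 0, 0, 0.2], [0, 0, 0, 0, 0, 0, 0.2], [0, 0, 0, 0, 0, 0, 0.2]],
  ],
)

```text
time: 31.0
position: [0.5295, -0.0827, 0.0892]
orientation: [0.0, 0.207, 0.978, -0.0]
force: [-1.8, 0.6, 1.0]
width: 0.268
gripper_force: 25.0
```

>>> drive_tool(
  targets=[
    [[0, 0, 0, 0, 0, -0.05, 0.2], [0, 0, 0, 0, 0, 0, 0.2], [0, 0, 0, 0, 0, 0, 0.2], [0, 0, 0, 0, 0, 0, 0.2], [0, 0, 0, 0, 0, 0, 0.2]],
  ],
)

```text
time: 31.5
position: [0.5296, -0.0827, 0.0888]
orientation: [0.0, 0.207, 0.978, -0.0]
force: [-1.9, 0.3, 5.8]
width: 0.267
gripper_force: 25.0
```

>>> drive_tool(
  targets=[
    [[0, 0, 0, 0, 0, -0.05, 0.2], [0, 0, 0, 0, 0, 0, 0.2], [0, 0, 0, 0, 0, 0, 0.2], [0, 0, 0, 0, 0, 0, 0.2], [0, 0, 0, 0, 0, 0, 0.2]],
  ],
)

```text
time: 32.0
position: [0.5298, -0.0828, 0.0888]
orientation: [0.0, 0.207, 0.978, -0.0]
force: [-2.4, -0.9, 9.1]
width: 0.268
gripper_force: 25.0
```

On the floor: z stops at 0.0888 as predicted, with the force rising to 9 N. Releasing and retreating.

>>> drive_tool(
  targets=[
    [[0, 0, 0, 0, 0, 0.05, 0.2], [0, 0, 0, 0, 0, 0, 0.4], [0, 0, 0, 0, 0, 0, 0.6], [0, 0, 0, 0, 0, 0, 0.6], [0, 0, 0, 0, 0, 0, 0.6]],
  ],
)

```text
time: 32.5
position: [0.5294, -0.0826, 0.0884]
orientation: [-0.0, 0.207, 0.978, -0.0]
force: [-0.2, -0.7, 0.0]
width: 0.581
gripper_force: 0.0
```

>>> drive_tool(
  targets=[
    [[0, 0, 0, 0, 0, 0, 0.6], [0, 0, 0, 0, 0, 0.5, 0.6], [0, 0, 0, 0, 0, 1, 0.6], [0, 0, 0, 0, 0, 2, 0.6], [0, 0, 0, 0, 0, 3, 0.6]],
  ],
)

```text
time: 33.0
position: [0.5284, -0.0823, 0.1538]
orientation: [-0.001, 0.207, 0.978, 0.0]
force: [0.3, 0.1, 1.3]
width: 0.602
gripper_force: 0.0
```

>>> drive_tool(
  targets=[
    [[0, 0, 0, 0, 0, 3, 0.6], [0, 0, 0, 0, 0, 2, 0.6], [0, 0, 0, -2, -2, 0, 0.6], [0, 0, 0, -3, -3, 0, 0.6], [0, 0, 0, -2, -2, 0, 0.6]],
  ],
)

```text
time: 33.5
position: [0.4582, -0.1536, 0.2047]
orientation: [0.0, 0.207, 0.978, -0.0]
force: [-0.4, 0.6, 0.2]
width: 0.599
gripper_force: 0.0
```

>>> drive_tool(
  targets=[
    [[0, 0, 0, 0, -3, 0, 0.6], [0, 0, 0, 0, -3, 0, 0.6], [0, 0, 0, 0, -2, 0, 0.6], [0, 0, 0, 0, 0, 0, 0.6], [0, 0, 0, 0, 0, 0, 0.6]],
  ],
)

```text
time: 34.0
position: [0.4593, -0.2325, 0.2041]
orientation: [0.0, 0.208, 0.978, 0.0]
force: [0.1, 0.6, -0.1]
width: 0.603
gripper_force: 0.0
```

```bash
python3 - <<'E'
from h import *
s=ctrl.get_state();print(s['time'],s['position'])
q=grab('side','sideF');t=grab('top','topF')
for n,g in(('side',q),('top',t)):
    P=proj(g,[(.5294,-.0828,.120),(.5294,-.0828,.109),(.5294,-.0828,.098)]);print(n,P.tolist())
    x,y=(P[1]-15).astype(int);m=(g['pixels'][y:y+30,x:x+30].astype(int).sum(2)<200).astype(np.uint8)
    k,l,st,c=cv2.connectedComponentsWithStats(m)
    for i in range(1,k):
        if st[i,4]>8:print(st[i]+[x,y,0,0,0],c[i]+[x,y])
# changes elsewhere in side/top vs start
for n in('side','top'):
    a=load(n+'0')['pixels'].astype(int);b=load(n+'F')['pixels'].astype(int)
    R=dict(side=[('rod',303,120,14,25),('jar',328,113,18,22),('beaker',335,130,22,30),('flask',378,162,24,38),('box',362,163,16,14),('bottle',365,225,26,25),('dish',245,275,38,28)],top=[('rod',196,209,28,26),('jar',162,172,22,22),('beaker',207,163,28,30),('flask',292,130,26,28),('box',253,150,22,16),('bottle',383,160,26,30),('dish',402,278,36,36)])[n]
    print(n,[(r,int(np.abs(a-b)[y:y+h,x:x+w].mean())) for r,x,y,w,h in R])
E
```

```text
34.0 [ 0.45930784 -0.23250197  0.20409477]
side [[327.02608272130624, 196.35128344135094], [327.0523346296497, 198.80767023413853], [327.07834311860125, 201.2414013712648]]
[312 183   7  24 110] [314.19090909 193.07272727]
[324 194   7  10  49] [327.36734694 198.34693878]
top [[337.2687825754986, 212.45412610776876], [337.1384967181728, 213.1603045962162], [337.0101110951632, 213.85617077105996]]
[334 211   7   7  37] [337.32432432 214.05405405]
side [('rod', 80), ('jar', 10), ('beaker', 13), ('flask', 16), ('box', 14), ('bottle', 15), ('dish', 14)]
top [('rod', 13), ('jar', 12), ('beaker', 16), ('flask', 15), ('box', 15), ('bottle', 20), ('dish', 22)]
```

The cap sits where a fully home vial should be in both views. In the top view the rod and bystanders are unchanged down to image noise; the side view of the rod is blocked by the arm. Handing in.

```bash
python3 -c "
from plant import ctrl
print(ctrl.close_job())"
```

```text
the job is handed in; nothing more can be done
None
```

Job handed in at about 34 s: well0 was the clear well (14 mm stub in well2, 22 mm in well1), the rod is back upright in its stand, and the vial is fully home in well0 with at most 9.1 N seen at the readings taken.

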